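# Find the stamped sample crate and push it to dispatch

### The arm

A 6-joint arm with a two-finger parallel gripper is mounted at the origin on the work surface. World frame = base frame: x ahead of the robot, y to its left, z up, the work surface at z = 0. Lengths are in m, angles in degrees, forces in N, time in s.
With the tool pointing down it reaches from about 0.25 to 0.725 m from the base axis. Payload 9.7 kg.
Tool frame: the origin (TCP) lies between the finger pads; the fingertips stand 19 mm ahead of it and the grasp point (between the pads) is the TCP; x points along the fingers, y is the direction in which the jaws open and shut, and the axes are right-handed (so a half turn about x gives the same grasp; the last joint's range is limited). The gripper opens to 85 mm and grips with 20 to 120 N. Pads are 22 mm wide; open, the fingers measure 114 mm over their backs; the gripper's body (76 mm by 85 mm) begins 54 mm behind the grasp point. The pads swing forward as they close: fully open they stand 13 mm farther back than shut.
Start: joints at [73.625, 4.979, 10.078, 95.1, 0, 90], TCP at [0.155, 0.528, 0.225] pointing down, gripper open.
Joint ranges: [-179.16, 179.16], [-48.56, 103.87], [-65.8, 70.77], [-126.05, 130.52], [-82.76, 87.17], [-180, 180]. Speed limits (degrees/s): [127.2, 127.2, 147.25, 180, 180, 180].

### API

Orientations are given as [roll, pitch, yaw] about the fixed x, y, z axes, in that order (R = Rz(yaw) Ry(pitch) Rx(roll)).
In Python, from workcell import bot gives the robot as it stands. The module is installed in compiled form; this text tells all that it offers.
- The arm moves only by the shell command python3 -m handwheel 'ROWS' [FORCE]. ROWS is JSON, a list of rows, each a list of 7 numbers: the turn, a rotation vector about the tool's x, y, z in degrees, then the shift along the tool's x, y, z in m, then the closure, from -1 (fully open) to 1 (shut), so that 0 is half open. In form: [[ax, ay, az, dx, dy, dz, fingers], ...]. A call has 1 to 20 rows; each row is the pose to reach, as a shift and turn from the pose commanded when the call began, along the tool's axes at that moment; what a row does not reach only later rows make up. A row lasts 1/8 s, in which the tool goes at most 62.5 mm and 10.7 degrees, less where a joint would pass 70% of its speed; a pose out of reach is approached as far as the arm can. A call with a gripper value outside its range is refused whole. The fingers move at their own pace and stop on an object; FORCE is the grip in N (left out, the last holds). Time passes only in rows, so rows that repeat a pose let the fingers close. It gives the time, the measured TCP pose, the force and the opening at its end, in the units of the state.
- bot.get_obs(): the state, without advancing time (a new reading comes with each control period).
- bot.camera(name): name is "side" or "top" or "wrist"; returns a dict with "frame" (384x512x3 uint8, red, green, blue), "fx", "fy", "cx", "cy" (pixels), "R" (3x3) and "t" (3): a world point X has camera coordinates R X + t; the wrist camera has in their place "tool_from_camera" (4x4, takes a point from camera to tool coordinates, whose origin is the TCP and whose axes are the tool frame's). Camera axes: x right, y down, z forward; pixel columns grow to the right and rows downward; lengths in m; the calibration is good to about 2 mm. A picture is of the moment at which its call begins: read the wrist's pose just before it. There is no depth.
- bot.job_done(): hands the job in, once; it reports no verdict.
Trained networks look in a picture, given as the dict that the camera call returned (one of the last four; its "shot" number tells which), for a name from the list of things; names that differ only in an ending like _2 or _b are one class to them, and where a whole thing is asked for, a point or a joint stands for the part that bears it (a point fixed in the world has none). Each returns a list of dicts, best first, with "conf" (0 to 1); they miss things now and then, are a little off and sometimes report something else, mostly with a low value. They report only what shows in the picture. A call takes as long as a camera call. They do not tell look-alikes from the thing itself.
- bot.look_for(name, picture): "bbox" ([left, top, width, height] as shares, 0 to 1, of the picture: columns of its width, rows of its height, round what is visible of it).
- bot.tip_of(name, picture): "centre" ([column, row] as shares, 0 to 1, of the picture: columns of its width, rows of its height: a listed point, or the origin of a listed thing).
The state is a dict: "time": time; "q": joint angles; "qd": joint speeds; "joint_efforts": joint torques, N m; "ee_pos": TCP position; "tcp_rot": TCP orientation; "wrist_force": force on the tool from outside, world axes, zero at the start; "torque": the same for the moment, N m; "opening": finger opening in m.
Only numpy, scipy, OpenCV 4.12 (cv2) and the standard library are available. Lean on these libraries where they do the work, as an engineer would, in place of code of your own. Each camera call takes 0.05 s, during which the arm holds its last target.

### The job

Two empty sample crates stand on the bench and one of them has a stamp on its underside. With the fingertips, tip first both crates over towards the robot so that they lie on their near sides and show their undersides, then push the stamped crate, lying as it is, sideways until it lies squarely between the two tape lines of the dispatch lane. Leave the other crate lying outside the lane, do not lift or carry either crate, and leave everything else on the bench alone.

Things in the scene. Friction and masses are not known exactly. Their poses are not given: they have to be found in the camera images.
- crate_1: empty white plastic crate, open on top, 70 mm deep (own x), 120 mm wide (own y), 100 mm high, walls 4 mm, six cells inside, 0.25 kg give or take 30 %. It starts upright on the left or right of the lane, turned up to 0.3 rad. Origin: centre of its underside; own z to the open top, own x away from the robot. Tipped towards the robot: own x up, underside faces away from the robot, origin 35 mm up
- crate_2: the other crate, alike in all but the stamp (see crate_1 for size and axes), on the other side of the lane. Pushed near its top edge a crate tips and hardly slides; past about 40 degrees it falls onto its side by itself. Lying, it is 70 mm high, 100 mm long, with the open top towards the robot; its centre of mass is about 45 mm from the underside
- crate_1_mouth (a point): centre of the open top of crate_1, 100 mm from its origin along its own z
- crate_2_mouth (a point): centre of the open top of crate_2, 100 mm from its origin along its own z
- stamp (a point): centre of the stamp, a black inked ring 56 mm across with a bar through it, in the middle of the underside of one crate (the origin of that crate); it can be seen only once that crate has been tipped
- lane: dispatch lane: two flat dark tape lines 12 mm wide and 400 mm long, 180 mm apart between inner edges, a cross line at the robot's end; beyond them a fixed roller conveyor, 240 mm wide, 55 mm high, from 270 mm past the origin. Origin: on the bench midway between the lines, half-way along (lines from -200 to 200 mm in own x); own x along the lane away from the robot, own y to the left
- amber_bottle: amber glass bottle, 52 mm across, 105 mm tall, standing to the left of the left crate; a bystander, loose. Origin: centre of its underside
- white_jar: white jar with a red cap, 52 mm across, 70 mm tall, standing to the right of the right crate; a bystander, loose. Origin: centre of its underside
- small_vial: glass vial, 26 mm across, 45 mm tall, standing just beyond and inward of the left crate; a bystander, loose. Origin: centre of its underside
- small_jar: small white jar, 34 mm across, 45 mm tall, standing just beyond and inward of the right crate; a bystander, loose. Origin: centre of its underside
- beaker: open glass beaker, 64 mm across, 80 mm tall, standing at the far end of the lane, just before the conveyor; a bystander, loose. Origin: centre of its underside
- tip_box: closed blue box, 80 x 120 x 50 mm, in front of the right crate, nearer the robot; a bystander, loose. Origin: centre of its underside
- spatula: flat steel spatula, 155 mm long, 6 mm thick, lying in front of the left crate, nearer the robot; a bystander, loose. Origin: centre of its underside
Mind the look-alikes: they are no part of the job. What is shaped like the crate_2 but red is not meant. What is shaped like the crate_1 but brown is not meant.

How it is judged (in metres and radians):
On the way:
1. both crates lie on their near sides, still outside the lane (angle between each of crate_1, crate_2's own x axis and vertical below 0.2 rad and (y of crate_1 in the frame of lane above 0.13 m or y of crate_1 in the frame of lane below -0.13 m) and (y of crate_2 in the frame of lane above 0.13 m or y of crate_2 in the frame of lane below -0.13 m)), for 0.2 s.
At the end, for the whole second after the job is handed in: Both crates lie at rest on their near sides (own x within 0.2 rad of vertical). The stamped crate's underside centre and open-top centre are both within 34 mm of the lane's centre line and between the ends of the lines. The other crate's underside centre is more than 130 mm from the centre line (angle between each of crate_1, crate_2's own x axis and vertical below 0.2 rad and y of crate_1 in the frame of lane between -0.034 and 0.034 m and y of crate_1_mouth in the frame of lane between -0.034 and 0.034 m and x of crate_1 in the frame of lane below 0.2 m and x of crate_1_mouth in the frame of lane above -0.2 m and height (world z) of each of crate_1, crate_2 below 0.045 m and (y of crate_2 in the frame of lane above 0.13 m or y of crate_2 in the frame of lane below -0.13 m) and linear speed of each of crate_1, crate_2 below 0.02 m/s); the robot touches nothing.
It fails at once if a crate is lifted or carried off the bench, or turned upside down ((height (world z) of crate_1 above 0.065 m or (angle between crate_1's own z axis and vertical below 0.15 rad and height (world z) of crate_1 above 0.015 m) or (angle between crate_1's own x axis and vertical below 0.15 rad and height (world z) of crate_1 above 0.05 m)) or (height (world z) of crate_2 above 0.065 m or (angle between crate_2's own z axis and vertical below 0.15 rad and height (world z) of crate_2 above 0.015 m) or (angle between crate_2's own x axis and vertical below 0.15 rad and height (world z) of crate_2 above 0.05 m))).
It fails at once if the unstamped crate is pushed into the lane (y of crate_2 in the frame of lane between -0.12 and 0.12 m).
It fails at once if the stamped crate enters the lane while a crate has not been tipped (y of crate_1 in the frame of lane between -0.12 and 0.12 m and angle between any of crate_1, crate_2's own x axis and vertical above 0.6 rad).
It fails at once if a bystander is moved more than 25 mm or knocked over (distance of any of amber_bottle, white_jar, small_vial, small_jar, beaker, tip_box, spatula from where it was at the start of the episode above 0.025 m or angle between any of amber_bottle, white_jar, small_vial, small_jar, beaker's own z axis and vertical above 0.5 rad).
It also fails if it takes over 64 s, if anything falls off the work surface, if the arm or the gripper's body presses on something with over 40 N, if the wrist force passes 120 N, or if a joint passes its speed limit or range.

## Working session

There is one attempt and no reset: what is moved stays moved. The work goes in short steps, Python scripts to look and compute and a shell command to move; the robot and the scene stay as the last step left them, time stands still between calls to the robot, and variables do not carry over. Pictures are saved under pics/ and viewed, and the job is handed in when it is done.

```bash
mkdir -p pics; ls; python3 - <<'E'
from workcell import bot
import cv2,json
o=bot.get_obs();print(o)
for n in ["side","top","wrist"]:
    p=bot.camera(n);cv2.imwrite(f"pics/{n}0.png",cv2.cvtColor(p["frame"],cv2.COLOR_RGB2BGR))
    print(n,{k:(v.tolist() if hasattr(v,'tolist') else v) for k,v in p.items() if k!="frame"})
    if n!="wrist":
        for t in ["crate_1","crate_1_mouth","lane","amber_bottle","white_jar","small_vial","small_jar","beaker","tip_box","spatula"]:
            print(t,[( [round(x*s,1) for x,s in zip(d["centre"],(512,384))],round(d["conf"],2)) for d in bot.tip_of(t,p)])
E
```

```text
pics
{'time': 0.0, 'q': array([ 7.36268734e+01,  5.01193256e+00,  1.00336138e+01,  9.51006776e+01,
       -2.13431941e-04,  8.99986780e+01]), 'qd': array([-0.02338074, -0.00162638, -0.0162886 , -0.0616728 ,  0.03706178,
        0.03667334]), 'joint_efforts': array([ 7.97287612e-04, -5.20380557e+01,  4.64818418e+01,  1.59802608e-02,
       -3.08315839e-05, -1.93292107e-05]), 'ee_pos': array([0.15497092, 0.52745541, 0.22476757]), 'tcp_rot': array([ -89.84652097,   89.92100337, -106.21832546]), 'wrist_force': array([ 0.51900429, -0.07389045, -0.06509796]), 'torque': array([0.00563711, 0.00146045, 0.01591571]), 'opening': 0.08515899524901137}
side {'fx': 365.1321122386132, 'fy': 365.1321122386132, 'cx': 253.5261140486691, 'cy': 187.6124239970976, 'R': [[0.9705969134197365, -0.24070835969218207, -0.001056993083969208], [-0.12311414486133962, -0.49264443016033493, -0.8614780164154276], [0.20684423848669686, 0.8362780345114286, -0.5077937671915246]], 't': [-0.5280450370642121, 0.18321763106715094, 1.0044906580374444], 'shot': 1}
crate_1 [([249.4, 188.1], 0.98), ([384.5, 298.1], 0.98), ([273
[... 1038 characters left out ...]
, 149.2], 0.36)]
lane []
amber_bottle [([121.0, 193.9], 0.89)]
white_jar [([374.1, 163.6], 0.55)]
small_vial [([199.7, 159.1], 0.48)]
small_jar [([293.6, 148.5], 0.61)]
beaker [([255.1, 153.3], 0.89)]
tip_box [([334.2, 266.7], 0.74)]
spatula [([187.4, 277.1], 0.68)]
wrist {'fx': 275.70106485460855, 'fy': 275.70106485460855, 'cx': 256.25540707112344, 'cy': 191.21865007475006, 'tool_from_camera': [[-0.0007367198543531449, -0.3199864627962269, 0.9474218283695041, -0.14773011522554746], [0.9999996435642785, -0.0006265049639663902, 0.0005660060475267466, 6.341840260659648e-05], [0.00041245020537408663, 0.9474219076624142, 0.319986810300267, -0.08226227525690694], [0.0, 0.0, 0.0, 1.0]], 'shot': 3}
```

```bash
python3 -c "
import cv2
for n in ['top','side']:
    i=cv2.imread(f'pics/{n}0.png');cv2.imwrite(f'pics/{n}0b.png',cv2.resize(i,(800,600),interpolation=cv2.INTER_CUBIC))"
```

```text
(no output)
```

View pics/top0b.png

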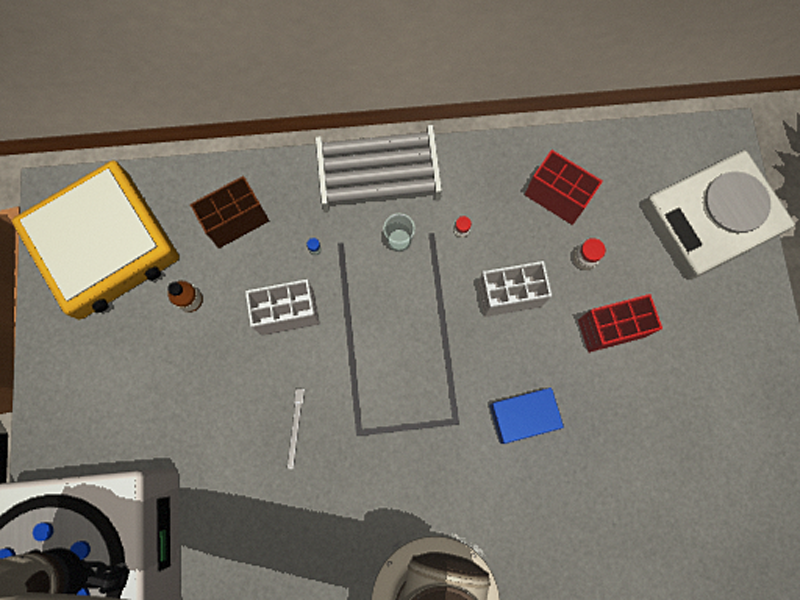

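View pics/side0b.png

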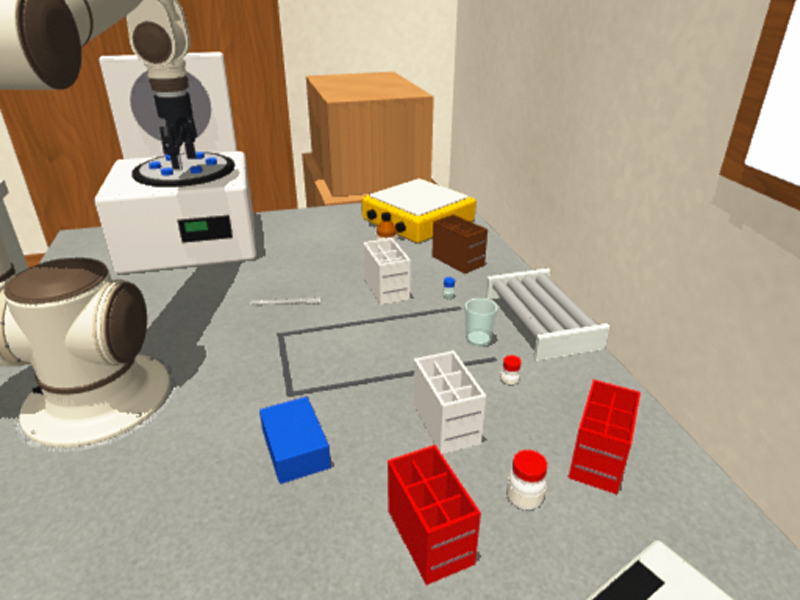

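The look-alike candidates in the top view are the white crates at (282,306) and (517,287), the brown crate at (230,211), and the red crates at (564,187) and (621,322). Only the two white ones fit the description. I'll check them in a close crop.

```bash
cat > h.py <<'E'
from workcell import bot
import numpy as np,cv2
from scipy.spatial.transform import Rotation as Ro
def proj(p,X):
    R=np.array(p["R"]);t=np.array(p["t"]);c=np.atleast_2d(X)@R.T+t
    return np.c_[p["fx"]*c[:,0]/c[:,2]+p["cx"],p["fy"]*c[:,1]/c[:,2]+p["cy"]]
def bp(p,uv,z):
    R=np.array(p["R"]);t=np.array(p["t"]);o=-R.T@t
    d=R.T@np.array([(uv[0]-p["cx"])/p["fx"],(uv[1]-p["cy"])/p["fy"],1.]);return o+d*(z-o[2])/d[2]
def crop(f,c0,r0,w,h,s,name):
    cv2.imwrite("pics/"+name,cv2.resize(cv2.cvtColor(f[r0:r0+h,c0:c0+w],cv2.COLOR_RGB2BGR),None,fx=s,fy=s,interpolation=cv2.INTER_CUBIC))
E
python3 - <<'E'
from h import *
p=bot.camera("top");f=p["frame"]
a=f[165:225,150:215];b=f[155:215,302:367]
g=np.hstack([a,b]);crop(g,0,0,130,60,6,"crates0.png")
for n,(u,v),z in [("L",(182.5,188),.1),("R",(331,178),.1),("bottle",(121,193.9),0),("jar",(374,163.6),0),("vial",(199.7,159),0),("sjar",(293.6,148.5),0),("beaker",(255,153.3),0),("box",(334,266.7),0),("spat",(187.4,277),0),
 ("lane fl",(218.5,156),0),("lane fr",(277,150),0),("lane nl",(231,277),0),("lane nr",(291,270.5),0),("red",(396,208),.1)]:
    print(n,bp(p,(u,v),z).round(3))
E
```

```text
L [0.594 0.233 0.1  ]
R [ 0.585 -0.214  0.1  ]
bottle [0.618 0.446 0.   ]
jar [ 0.646 -0.38   0.   ]
vial [0.713 0.187 0.   ]
sjar [ 0.721 -0.124  0.   ]
beaker [0.716 0.004 0.   ]
box [ 0.327 -0.206  0.   ]
spat [0.337 0.247 0.   ]
lane fl [0.717 0.125 0.   ]
lane fr [ 0.721 -0.069  0.   ]
lane nl [0.325 0.114 0.   ]
lane nr [ 0.328 -0.072  0.   ]
red [ 0.476 -0.394  0.1  ]
```

View pics/crates0.png

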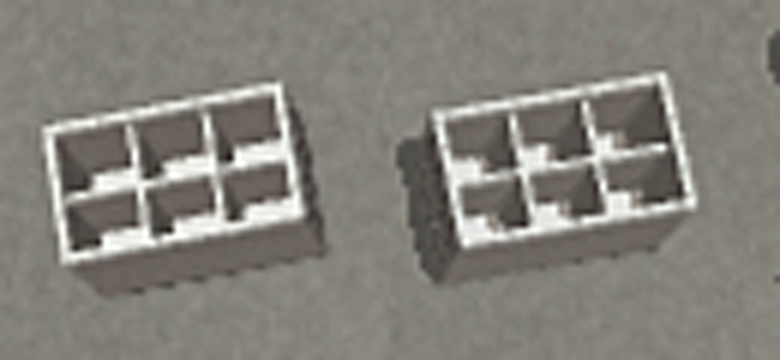

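The crop shows two white six-cell crates, with rims at crop corners (42,130)-(306,213) and (432,72)-(695,247). Next I'll fit their poses and the lane.

```bash
python3 - <<'E'
from h import *
p=bot.camera("top");f=p["frame"]
L=np.array([(42,130),(280,83),(306,213),(66,263)])/6+[150,165]
R=(np.array([(432,110),(664,72),(695,207),(465,247)])-[390,0])/6+[302,155]
for n,q in (("L",L),("R",R)):
    P=np.array([bp(p,c-.5,.1) for c in q]);  # far-left, far-right, near-right, near-left
    c=P.mean(0); y=(P[0]-P[1]+P[3]-P[2]);x=(P[0]-P[3]+P[1]-P[2])
    print(n,c.round(4),"yaw from y",np.degrees(np.arctan2(-y[0],y[1])).round(1),"from x",np.degrees(np.arctan2(x[1],x[0])).round(1),np.linalg.norm(y)/2,np.linalg.norm(x)/2)
crop(f,205,140,100,145,4,"lane0.png")
E
```

```text
L [0.5798 0.2455 0.1   ] yaw from y 6.7 from x 7.6 0.12024645317872765 0.06871523132870361
R [ 0.5761 -0.2111  0.1   ] yaw from y 4.6 from x 5.5 0.1182376107113651 0.07155308515951232
```

View pics/lane0.png

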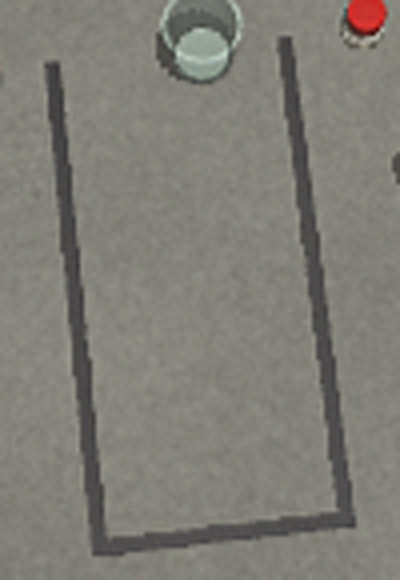

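The lane lines run from about crop (52,62) to (99,545) on the left and (285,38) to (347,520) on the right.

```bash
python3 - <<'E'
from h import *
p=bot.camera("top")
P=[bp(p,np.array(c)/4+[204.5,139.5],0)[:2] for c in [(52,62),(285,38),(347,520),(99,545)]]
print(np.round(P,4)); fm=(P[0]+P[1])/2;nm=(P[2]+P[3])/2;d=fm-nm
print(np.hypot(*d),fm,nm,"yaw",np.degrees(np.arctan2(d[1],d[0])),np.hypot(*(P[0]-P[1])),np.hypot(*(P[2]-P[3])))
o=bot.get_obs();print(o["ee_pos"],Ro.from_euler("xyz",o["tcp_rot"],degrees=True).as_matrix().round(3))
E
```

```text
[[ 0.7211  0.1276]
 [ 0.7245 -0.0651]
 [ 0.3306 -0.0734]
 [ 0.3291  0.1189]]
0.39306631543687603 [0.7228062  0.03129357] [0.32983292 0.02274184] yaw 1.2466515410777543 0.19274072761366356 0.1923495691093996
[0.15505288 0.52766796 0.2254923 ] [[ 0.     0.282  0.959]
 [-0.     0.959 -0.282]
 [-1.    -0.     0.   ]]
```

```bash
python3 -m handwheel '[[-12,0,0,0,-0.03,0.12,0],[-23.4,0,0,0,-0.06,0.25,0],[-23.4,0,0,0,-0.09,0.38,0],[-23.4,0,0,0,-0.126,0.545,0],[-23.4,0,0,0,-0.126,0.545,0],[-23.4,0,0,0,-0.126,0.545,0],[-23.4,0,0,0,-0.126,0.545,0],[-23.4,0,0,0,-0.126,0.545,0],[-23.4,0,0,0,-0.126,0.545,0],[-23.4,0,0,0,-0.126,0.545,0],[-23.4,0,0,0,-0.126,0.545,0],[-23.4,0,0,0,-0.126,0.545,0]]' 20
python3 - <<'E'
from h import *
p=bot.camera("wrist");crop(p["frame"],0,0,512,384,1.5,"w1.png")
E
```

```text
time: 2.8
ee_pos: [0.6415, 0.254, 0.2261]
tcp_rot: [37.1, 90.0, 44.2]
wrist_force: [-0.5, 1.8, -0.6]
opening: 0.0427
```

View pics/w1.png

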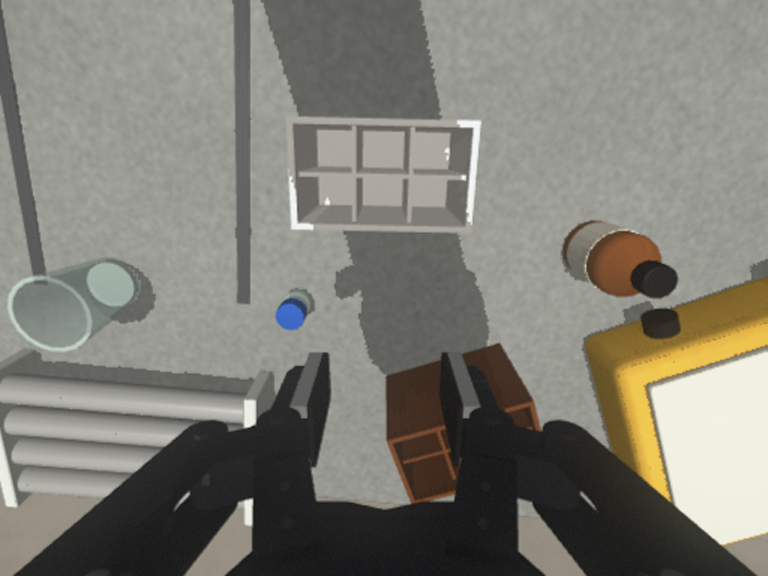

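```bash
python3 - <<'E'
from h import *
p=bot.camera("top")
for c in [(191,207),(246,178),(268,220),(217,247)]: print(bp(p,np.array(c)/1.5625,.1).round(3))
# crate rim from wrist
o=bot.get_obs();w=bot.camera("wrist");T=np.array(w["tool_from_camera"]);R=Ro.from_euler("xyz",o["tcp_rot"],degrees=True).as_matrix()
def wp(u,v,z):
    d=R@T[:3,:3]@np.array([(u-w["cx"])/w["fx"],(v-w["cy"])/w["fy"],1]);s=R@T[:3,3]+o["ee_pos"];return (s+d*(z-s[2])/d[2]).round(4)
P=[wp(u/1.5,v/1.5,.1) for u,v in [(289,118),(480,122),(474,229),(291,229)]];print(P,np.mean(P,0)); print(R.round(3))
print("vial",wp(291/1.5,315/1.5,.045))
E
```

```text
[0.787 0.408 0.1  ]
[0.839 0.298 0.1  ]
[0.746 0.258 0.1  ]
[0.7  0.36 0.1 ]
[array([0.5504, 0.184 , 0.1   ]), array([0.5381, 0.301 , 0.1   ]), array([0.604 , 0.3101, 0.1   ]), array([0.6191, 0.1888, 0.1   ])] [0.5779   0.245975 0.1     ]
[[ 0.001 -0.124  0.992]
 [ 0.     0.992  0.124]
 [-1.     0.     0.001]]
vial [0.7057 0.1816 0.045 ]
```

```bash
python3 -m handwheel '[[0,0,0,0.06,0,0,0],[0,0,0,0.126,0,0,0],[0,0,0,0.126,0,0,0],[0,0,0,0.126,0,-0.01,0],[0,0,0,0.126,0,-0.018,0],[0,0,0,0.126,0,-0.025,0],[0,0,0,0.126,0,-0.032,0],[0,0,0,0.126,0,-0.039,0],[0,0,0,0.126,0,-0.039,0]]'
python3 - <<'E'
from h import *
p=bot.camera("side");crop(p["frame"],150,90,256,192,3,"s2.png")
E
```

```text
time: 4.08
ee_pos: [0.6033, 0.2483, 0.0997]
tcp_rot: [16.3, 90.0, 23.4]
wrist_force: [-0.4, 0.5, 0.2]
opening: 0.0424
```

View pics/s2.png

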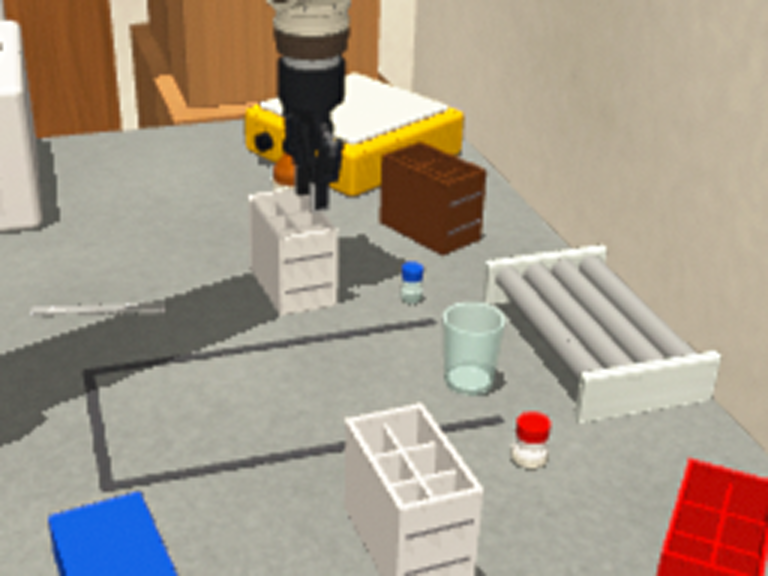

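```bash
python3 - <<'E'
from h import *
p=bot.camera("side");f=p["frame"].copy()
crop(f,220,130,64,64,10,"s3.png")
for z in (.08,.09,.1,.11):print(z,((proj(p,[[.6033,.22,z],[.6033,.277,z],[.613,.25,.1]])-[220,130])*10).round(0).tolist())
w=bot.camera("wrist");crop(w["frame"],0,0,512,384,1.5,"w3.png")
E
```

```text
0.08 [[348.0, 380.0], [310.0, 309.0], [354.0, 289.0]]
0.09 [[348.0, 354.0], [310.0, 284.0], [354.0, 289.0]]
0.1 [[348.0, 329.0], [309.0, 259.0], [354.0, 289.0]]
0.11 [[348.0, 303.0], [309.0, 234.0], [354.0, 289.0]]
```

View pics/s3.png

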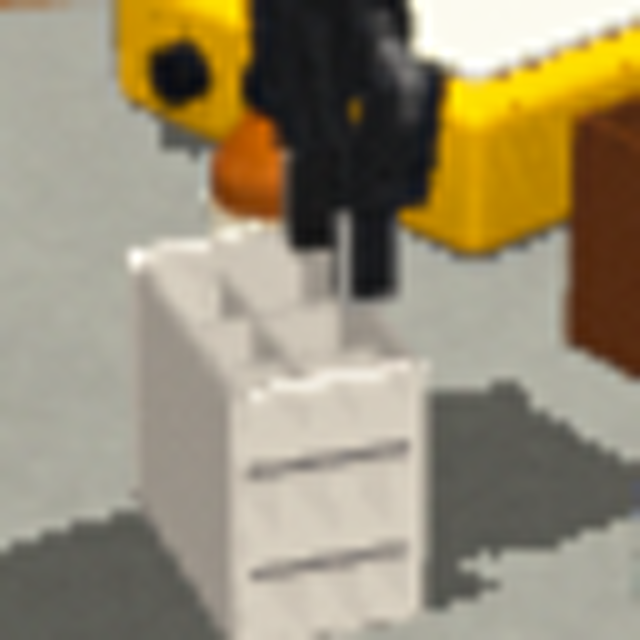

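View pics/w3.png

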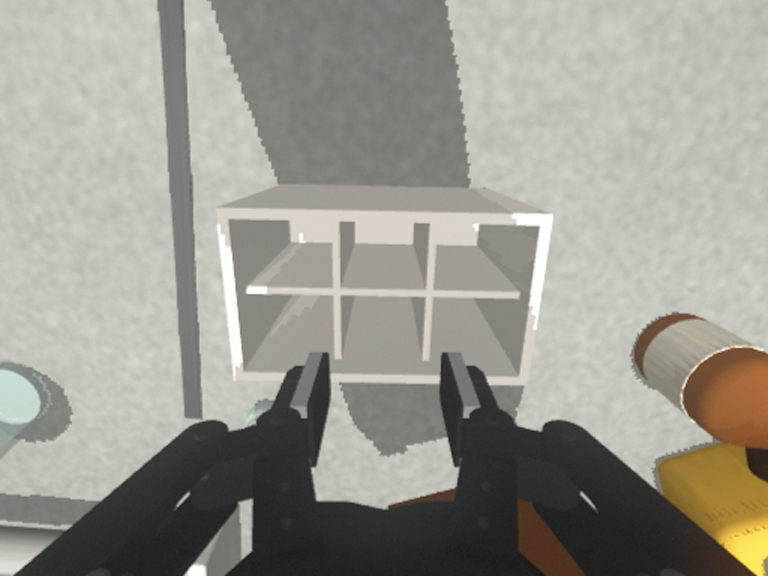

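```bash
python3 - <<'E'
from h import *
w=bot.camera("wrist");T=np.linalg.inv(np.array(w["tool_from_camera"]))
for x in (-.01,0,.01,.02):
  for z in (-.011,.011):
    for y in (-.0212,):
      c=T[:3,:3]@[x,y,z]+T[:3,3];print(x,z,(1.5*np.array([w["fx"]*c[0]/c[2]+w["cx"],w["fy"]*c[1]/c[2]+w["cy"]])).round(0))
E
```

```text
-0.01 -0.011 [327. 350.]
-0.01 0.011 [330. 401.]
0 -0.011 [330. 338.]
0 0.011 [333. 387.]
0.01 -0.011 [333. 328.]
0.01 0.011 [335. 374.]
0.02 -0.011 [336. 318.]
0.02 0.011 [338. 363.]
```

The fingertips sit above the rim (about z 0.11), so half-open they reach less far forward than I assumed. I'll back off, shut them, and measure the reach.

```bash
python3 -m handwheel '[[0,0,0,-0.01,0,0.02,1],[0,0,0,-0.01,0,0.04,1],[0,0,0,-0.01,0,0.04,1],[0,0,0,-0.01,0,0.04,1]]'
python3 - <<'E'
from h import *
p=bot.camera("side");f=p["frame"].copy()
crop(f,220,120,70,70,9,"s4.png")
for z in (.08,.09,.1,.11,.12):print(z,((proj(p,[[.643,.253,z]])-[220,120])*9).round(0).tolist())
w=bot.camera("wrist");crop(w["frame"],0,0,512,384,1.5,"w4.png")
E
```

```text
time: 4.78
ee_pos: [0.6429, 0.2531, 0.109]
tcp_rot: [-168.2, 89.9, -161.1]
wrist_force: [-1.1, -0.4, -0.2]
opening: 0.0
0.08 [[390.0, 384.0]]
0.09 [[390.0, 361.0]]
0.1 [[390.0, 338.0]]
0.11 [[391.0, 315.0]]
0.12 [[391.0, 292.0]]
```

View pics/s4.png

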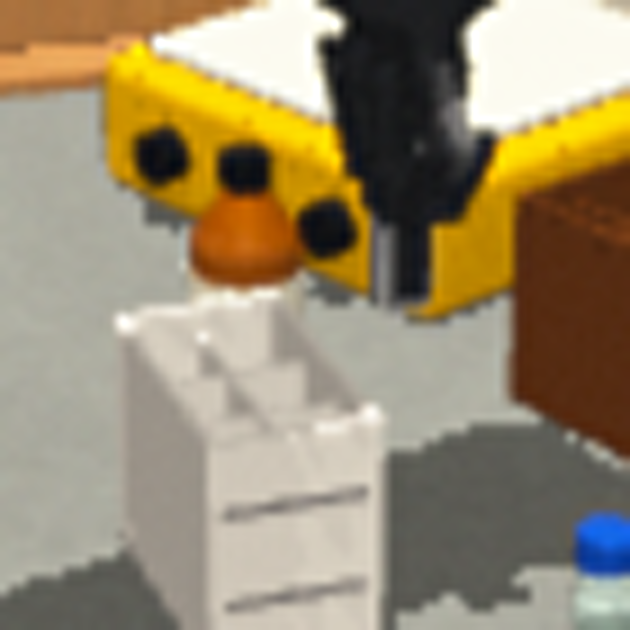

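View pics/w4.png

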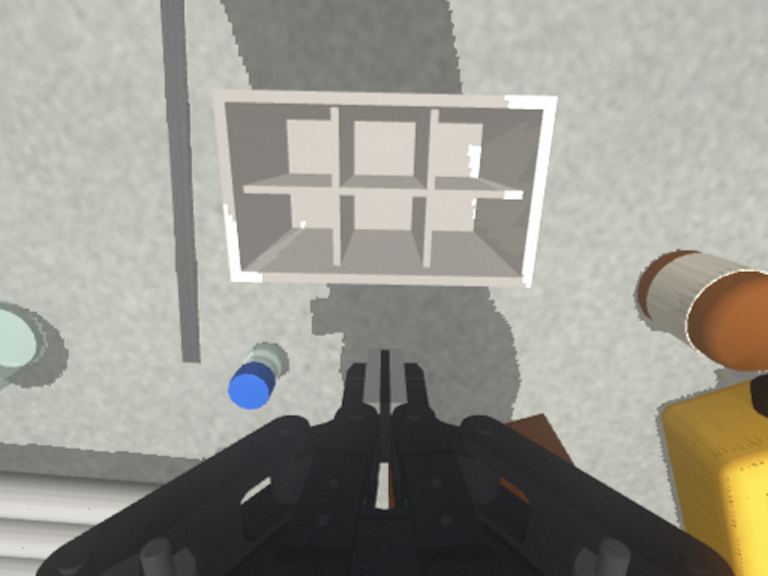

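```bash
cat >> h.py <<'E'
def wrist():
    o=bot.get_obs();w=bot.camera("wrist");T=np.array(w["tool_from_camera"]);R=Ro.from_euler("xyz",o["tcp_rot"],degrees=True).as_matrix()
    A=R@T[:3,:3]; c=R@T[:3,3]+o["ee_pos"]; w["R"]=A.T; w["t"]=-A.T@c
    return w
E
python3 - <<'E'
from h import *
w=wrist()
P=[bp(w,np.array(c)/1.5,.1).round(4) for c in [(214,92),(556,97),(531,286),(231,282)]];print(P,np.mean(P,0))
p=bot.camera("top");crop(p["frame"],140,140,90,90,7,"t4.png")
E
```

```text
[array([0.5505, 0.1825, 0.1   ]), array([0.5376, 0.3004, 0.1   ]), array([0.6064, 0.308 , 0.1   ]), array([0.6194, 0.1886, 0.1   ])] [0.578475 0.244875 0.1     ]
```

View pics/t4.png

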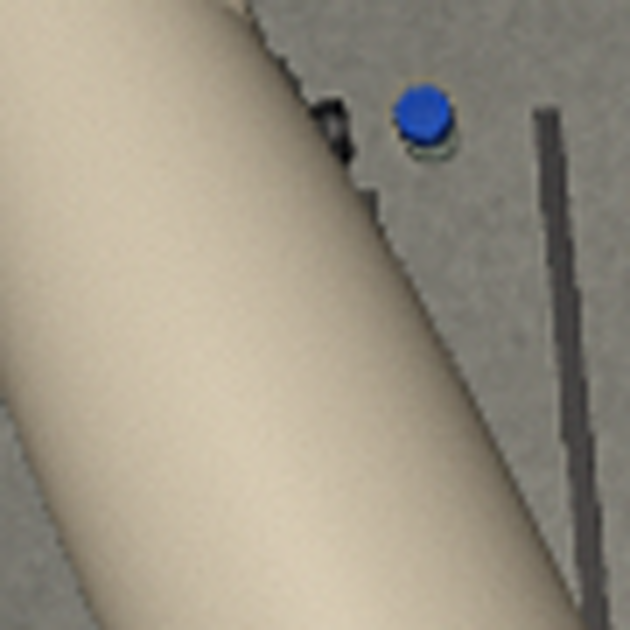

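```bash
python3 -m handwheel '[[0,0,0,0.02,0,0,0],[0,0,0,0.032,0,0,0],[0,0,0,0.032,0,0,0],[0,0,0,0.032,0,-0.01,0],[0,0,0,0.032,0,-0.017,0],[0,0,0,0.032,0,-0.024,0],[0,0,0,0.032,0,-0.030,0],[0,0,0,0.032,0,-0.036,0],[0,0,0,0.032,0,-0.036,0]]'
python3 - <<'E'
from h import *
p=bot.camera("side");f=p["frame"].copy()
crop(f,220,120,70,70,9,"s5.png")
E
```

```text
time: 6.1
ee_pos: [0.6073, 0.2489, 0.0777]
tcp_rot: [43.4, 90.0, 50.4]
wrist_force: [1.9, 1.2, 0.4]
opening: 0.0426
```

View pics/s5.png

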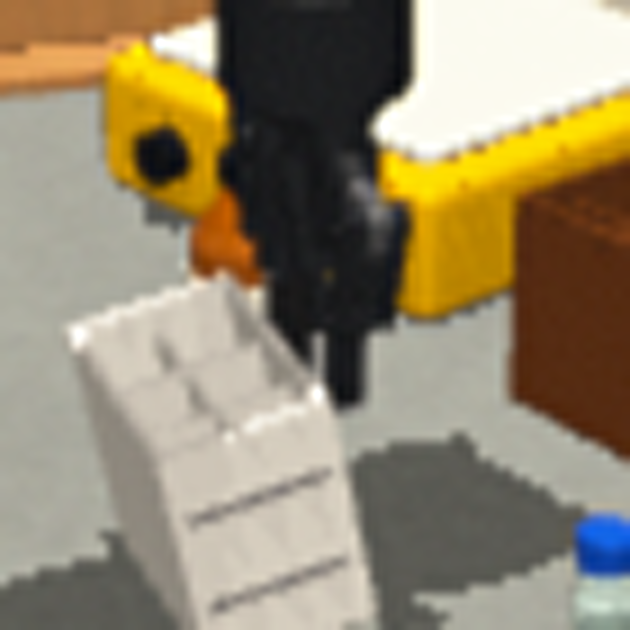

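The crate is tipping, at about 17°. I'll continue the pull.

```bash
python3 -m handwheel '[[0,0,0,0,0,-0.007,0],[0,0,0,-0.002,0,-0.014,0],[0,0,0,-0.004,0,-0.021,0],[0,0,0,-0.006,0,-0.028,0],[0,0,0,-0.008,0,-0.035,0],[0,0,0,-0.01,0,-0.040,0],[0,0,0,-0.01,0,-0.043,0],[0,0,0,-0.01,0,-0.043,0]]'
python3 - <<'E'
from h import *
p=bot.camera("side");f=p["frame"].copy()
crop(f,180,110,120,90,6,"s6.png")
E
```

```text
time: 7.15
ee_pos: [0.5648, 0.2436, 0.0873]
tcp_rot: [-159.3, 90.0, -152.3]
wrist_force: [0.8, -0.9, 0.1]
opening: 0.0426
```

View pics/s6.png

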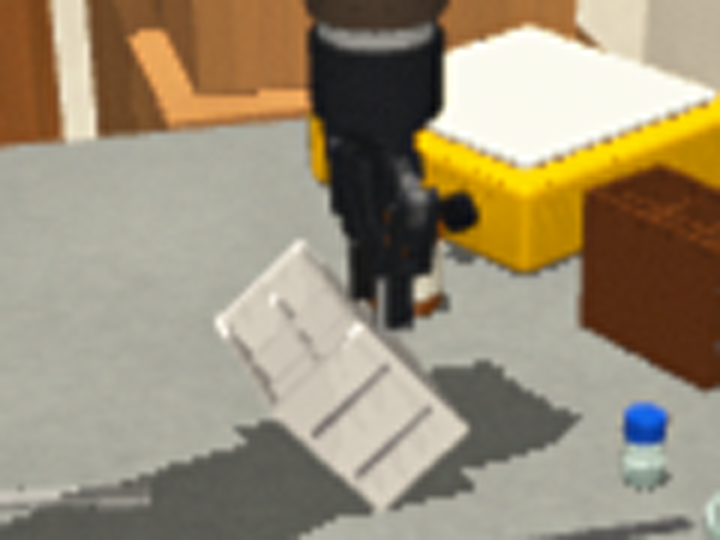

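```bash
python3 -m handwheel '[[0,0,0,-0.003,0,-0.006,0],[0,0,0,-0.006,0,-0.012,0],[0,0,0,-0.009,0,-0.018,0],[0,0,0,-0.012,0,-0.022,0],[0,0,0,-0.012,0,-0.022,0],[0,0,0,-0.012,0,-0.022,0]]'
python3 - <<'E'
from h import *
p=bot.camera("side");f=p["frame"].copy()
crop(f,150,110,150,112,5,"s7.png")
E
```

```text
time: 7.95
ee_pos: [0.5432, 0.2409, 0.0995]
tcp_rot: [11.8, 90.0, 18.9]
wrist_force: [-0.6, 0.4, -0.2]
opening: 0.0427
```

View pics/s7.png

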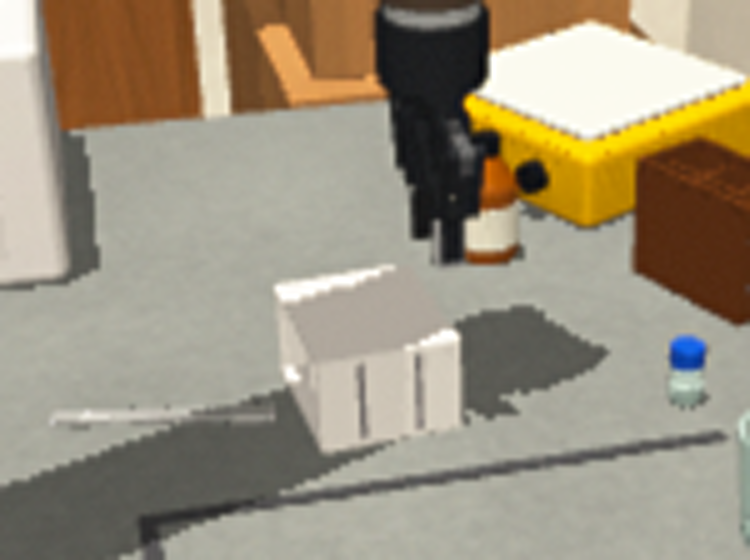

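```bash
python3 -m handwheel '[[0,0,0,-0.06,0,0.01,0],[0,0,0,-0.11,-0.04,0.02,0],[2.1,0,0,-0.11,-0.1,0.038,0],[2.1,0,0,-0.11,-0.16,0.038,0],[2.1,0,0,-0.11,-0.22,0.038,0],[2.1,0,0,-0.11,-0.28,0.038,0],[2.1,0,0,-0.11,-0.34,0.038,0],[2.1,0,0,-0.11,-0.4,0.038,0],[2.1,0,0,-0.11,-0.454,0.038,0],[2.1,0,0,-0.11,-0.454,0.038,0],[2.1,0,0,-0.11,-0.454,0.038,0]]'
python3 - <<'E'
from h import *
w=wrist();crop(w["frame"],0,0,512,384,1.5,"w8.png");np.savez("w8.npz",**{k:w[k] for k in ("R","t","fx","fy","cx","cy")})
p=bot.camera("top");crop(p["frame"],110,130,270,190,2.9,"t8.png")
E
```

```text
time: 9.38
ee_pos: [0.6364, -0.205, 0.2091]
tcp_rot: [137.9, 90.0, 142.8]
wrist_force: [-0.1, 0.8, -0.5]
opening: 0.0424
```

View pics/w8.png

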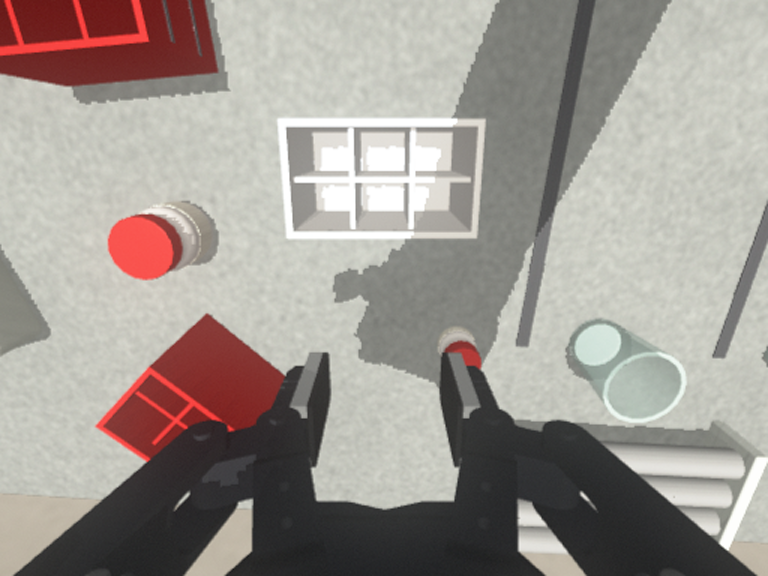

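View pics/t8.png

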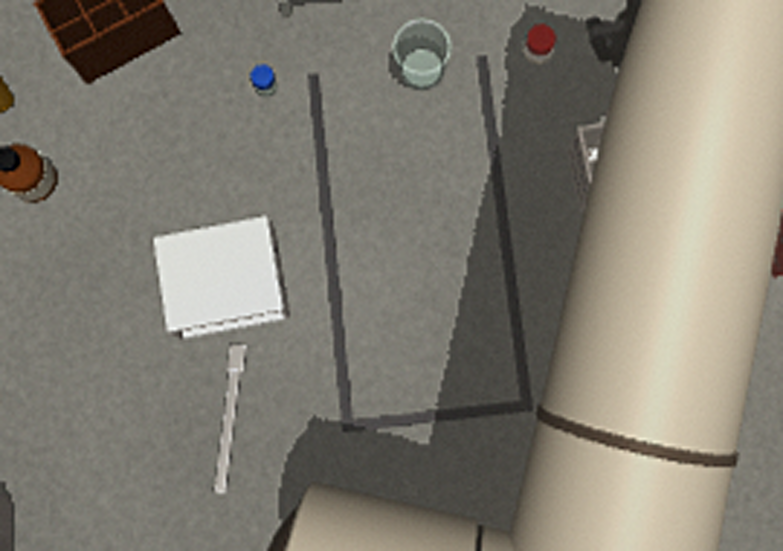

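The left crate lies near the spatula with a gap. The right crate sits centred in the wrist view at (382,178) with its edges level. I'll compute its rim and then repeat the tip.

```bash
python3 - <<'E'
from h import *
w=dict(np.load("w8.npz"))
P=[bp(w,np.array(c)/1.5,.1).round(4) for c in [(278,119),(485,119),(478,237),(287,238)]];print(P,np.mean(P,0))
E
python3 -m handwheel '[[0,0,0,0.06,0,0.002,0],[0,0,0,0.12,0,0.002,0],[0,0,0,0.132,0,0.002,0],[0,0,0,0.132,0,0.002,0]]'
```

```text
[array([ 0.5443, -0.2741,  0.1   ]), array([ 0.5342, -0.1552,  0.1   ]), array([ 0.6028, -0.1484,  0.1   ]), array([ 0.6137, -0.2683,  0.1   ])] [ 0.57375 -0.2115   0.1    ]
time: 9.98
ee_pos: [0.6387, -0.2041, 0.0788]
tcp_rot: [-20.3, 90.0, -15.3]
wrist_force: [1.1, 0.1, 1.8]
opening: 0.0425
```

```bash
python3 -m handwheel '[[0,0,0,0.001,0,-0.01,0],[0,0,0,0.001,0,-0.018,0],[0,0,0,0.001,0,-0.024,0],[0,0,0,0.001,0,-0.03,0],[0,0,0,0.001,0,-0.036,0],[0,0,0,0,0,-0.043,0],[0,0,0,-0.002,0,-0.05,0],[0,0,0,-0.004,0,-0.057,0],[0,0,0,-0.004,0,-0.057,0]]'
python3 - <<'E'
from h import *
p=bot.camera("side");f=p["frame"].copy()
crop(f,220,190,150,112,5,"s9.png")
E
```

```text
time: 11.1
ee_pos: [0.581, -0.2098, 0.0816]
tcp_rot: [177.5, 90.0, -177.6]
wrist_force: [0.7, -0.3, 0.9]
opening: 0.0426
```

View pics/s9.png

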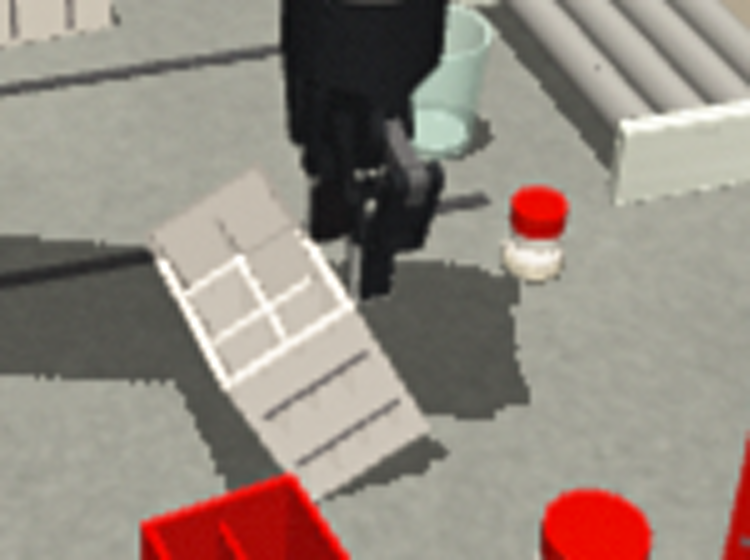

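```bash
python3 -m handwheel '[[0,0,0,-0.003,0,-0.007,0],[0,0,0,-0.006,0,-0.014,0],[0,0,0,-0.009,0,-0.021,0],[0,0,0,-0.012,0,-0.028,0],[0,0,0,-0.015,0,-0.033,0],[0,0,0,-0.018,0,-0.037,0],[0,0,0,-0.02,0,-0.037,0],[0,0,0,-0.04,0,-0.037,0],[0,0,0,-0.09,0,0,0],[0,0,0,-0.14,0,0.01,0],[0,0,0,-0.14,0,0.01,0]]'
python3 - <<'E'
from h import *
p=bot.camera("side");f=p["frame"].copy()
crop(f,180,130,220,165,3.5,"s10.png")
w=wrist();crop(w["frame"],0,0,512,384,1.5,"w10.png");np.savez("w10.npz",**{k:w[k] for k in ("R","t","fx","fy","cx","cy")})
print(bot.get_obs()["ee_pos"])
for n in("side","wrist"):
  q=bot.camera(n)
  for t in ("stamp","crate_1"): print(n,t,[(np.array(d["centre"])*[512,384],d["conf"]) for d in bot.tip_of(t,q)])
E
```

```text
time: 12.52
ee_pos: [0.5937, -0.2091, 0.2257]
tcp_rot: [-24.1, 89.6, -19.1]
wrist_force: [0.5, 0.1, 0.2]
opening: 0.0428
[ 0.5920427  -0.2088844   0.22150938]
side stamp [(array([234.9056, 174.7968]), 0.64), (array([290.304, 167.616]), 0.45)]
side crate_1 [(array([236.6976, 174.912 ]), 0.82), (array([283.392 , 271.9104]), 0.77), (array([383.8976, 295.488 ]), 0.75), (array([334.8992, 316.9152]), 0.69), (array([294.8096, 165.0048]), 0.46), (array([189.7984, 288.8064]), 0.26)]
wrist stamp [(array([134.7072, 184.8192]), 0.7), (array([386.4064, 253.7088]), 0.46)]
wrist crate_1 [(array([158.8224, 272.7168]), 0.84), (array([96.8192, 65.5872]), 0.72), (array([255.6928, 147.6096]), 0.58)]
```

View pics/s10.png

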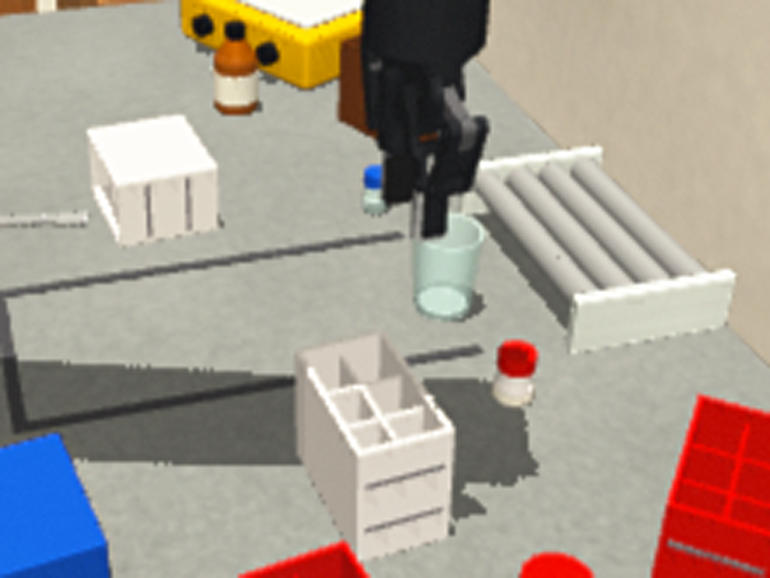

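View pics/w10.png

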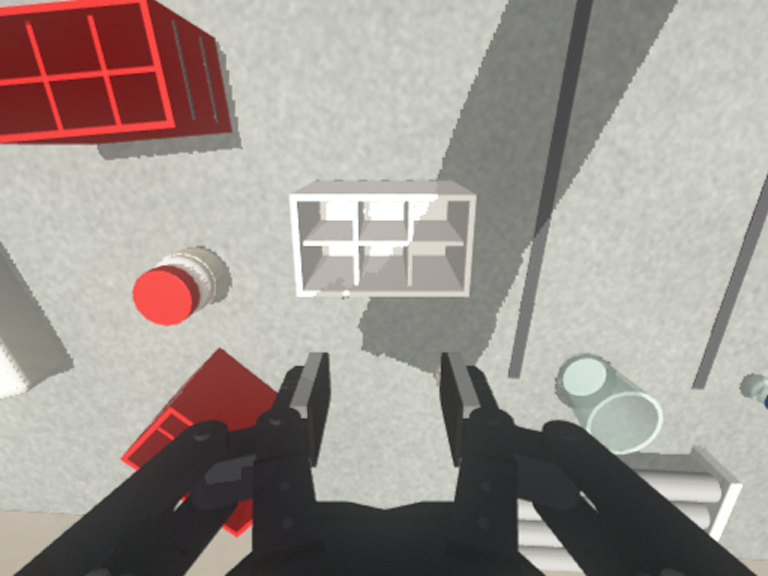

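The right crate fell back upright because I raised the fingers too early and lost contact. I'll re-measure it and repeat with a flatter stroke.

```bash
python3 - <<'E'
from h import *
w=wrist();crop(w["frame"],0,0,512,384,1.5,"w11.png")
np.savez("w11.npz",**{k:w[k] for k in ("R","t","fx","fy","cx","cy")})
o=bot.get_obs();print(o["ee_pos"])
E
```

```text
[ 0.59123009 -0.20886772  0.22092324]
```

View pics/w11.png

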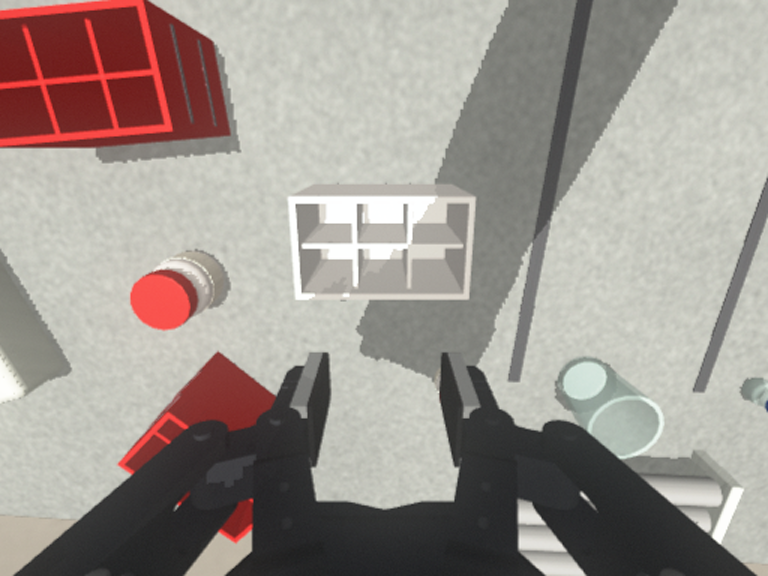

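```bash
python3 - <<'E'
from h import *
w=dict(np.load("w11.npz"))
P=[bp(w,np.array(c)/1.5,.1).round(4) for c in [(289,197),(475,195),(469,298),(295,299)]];print(P,np.mean(P,0))
E
python3 -m handwheel '[[0,0,0,0,0,0.048,0],[0,0,0,0.06,0,0.048,0],[0,0,0,0.12,0,0.048,0],[0,0,0,0.144,0,0.048,0],[0,0,0,0.144,0,0.048,0],[0,0,0,0.144,0,0.038,0],[0,0,0,0.144,0,0.03,0],[0,0,0,0.144,0,0.023,0],[0,0,0,0.144,0,0.016,0],[0,0,0,0.144,0,0.009,0],[0,0,0,0.144,0,0.002,0],[0,0,0,0.143,0,-0.005,0],[0,0,0,0.142,0,-0.012,0],[0,0,0,0.141,0,-0.019,0],[0,0,0,0.14,0,-0.026,0],[0,0,0,0.138,0,-0.033,0],[0,0,0,0.136,0,-0.039,0],[0,0,0,0.134,0,-0.044,0],[0,0,0,0.134,0,-0.044,0]]'
python3 - <<'E'
from h import *
p=bot.camera("side");f=p["frame"].copy()
crop(f,180,130,220,165,3.5,"s12.png")
E
```

```text
[array([ 0.5443, -0.2737,  0.1   ]), array([ 0.533 , -0.1556,  0.1   ]), array([ 0.6026, -0.1489,  0.1   ]), array([ 0.6135, -0.2687,  0.1   ])] [ 0.57335  -0.211725  0.1     ]
time: 15.35
ee_pos: [0.5476, -0.2128, 0.0878]
tcp_rot: [-25.4, 90.0, -20.4]
wrist_force: [-0.3, 0.0, -0.2]
opening: 0.0426
```

View pics/s12.png

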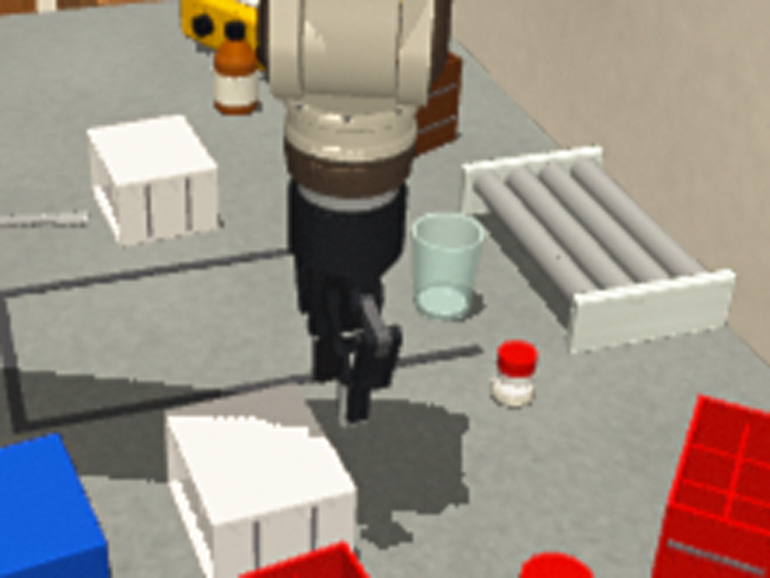

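Both crates are now tipped. To see the undersides, which face away from the robot, I'll turn the tool by half a turn mid-bench.

```bash
python3 - <<'E'
from h import *
o=bot.get_obs();print(o["q"].round(1));print(Ro.from_euler("xyz",o["tcp_rot"],degrees=True).as_matrix().round(3))
E
```

```text
[-21.2   9.6  -0.1  80.3   0.  -26.1]
[[ 0.    -0.086  0.996]
 [-0.     0.996  0.086]
 [-1.    -0.     0.   ]]
```

```bash
python3 -m handwheel '[[0,0,0,-0.05,0,0,0],[-10,0,0,-0.1,0,0,0],[-20,0,0,-0.132,0.04,0.02,0],[-30,0,0,-0.132,0.08,0.04,0],[-40,0,0,-0.132,0.12,0.06,0],[-50,0,0,-0.132,0.16,0.08,0],[-60,0,0,-0.132,0.2,0.1,0],[-70,0,0,-0.132,0.224,0.112,0],[-80,0,0,-0.132,0.224,0.112,0],[-90,0,0,-0.132,0.224,0.112,0],[-100,0,0,-0.132,0.224,0.112,0],[-110,0,0,-0.132,0.224,0.112,0],[-120,0,0,-0.132,0.224,0.112,0],[-130,0,0,-0.132,0.224,0.112,0],[-140,0,0,-0.132,0.224,0.112,0],[-150,0,0,-0.132,0.224,0.112,0],[-160,0,0,-0.132,0.224,0.112,0],[-165,0,0,-0.132,0.224,0.112,0],[-165,0,0,-0.132,0.224,0.112,0]]'
python3 - <<'E'
from h import *
w=wrist();crop(w["frame"],0,0,512,384,1.5,"w13.png")
np.savez("w13.npz",**{k:w[k] for k in ("R","t","fx","fy","cx","cy")})
q=bot.camera("wrist");print([(np.array(d["centre"])*[768,576],d["conf"]) for d in bot.tip_of("stamp",q)])
p=bot.camera("top");crop(p["frame"],110,130,270,190,2.9,"t13.png")
E
```

```text
time: 17.77
ee_pos: [0.6402, 0.0203, 0.2192]
tcp_rot: [14.4, 90.0, -175.7]
wrist_force: [0.0, 0.3, 0.2]
opening: 0.0428
[(array([168.8832, 394.3296]), 0.91)]
```

View pics/w13.png

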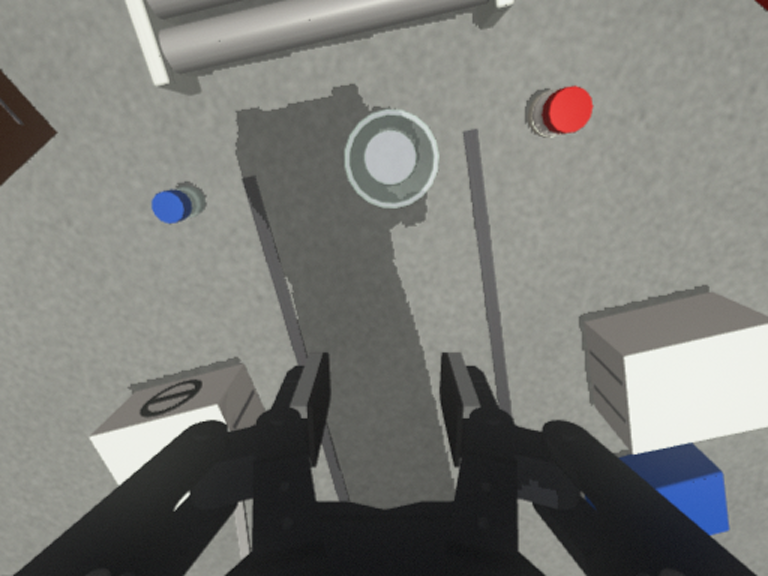

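View pics/t13.png

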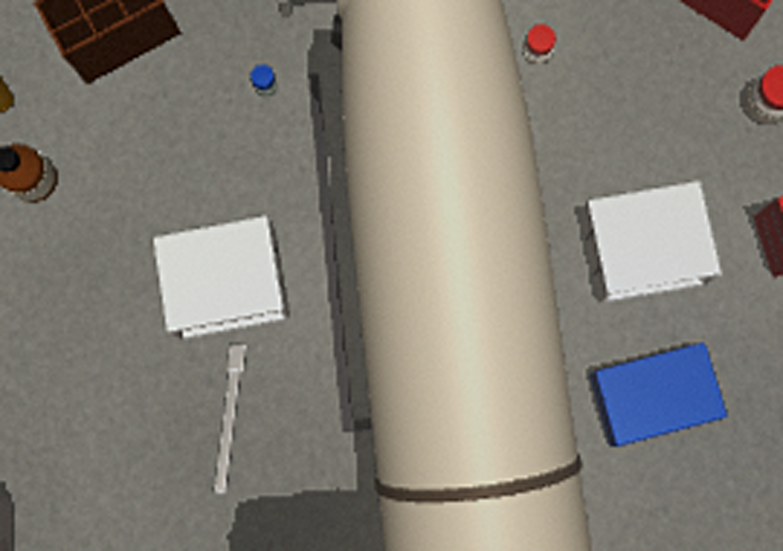

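The stamp is on the left crate (wrist view 170,398), and the right crate's underside at (680,325) is blank.

```bash
python3 - <<'E'
from h import *
p=bot.camera("top")
for z,q in((.07,[(154,238),(267,216),(285,313),(168,331)]),(.07,[(588,201),(700,183),(720,273),(607,297)])):
    P=np.array([bp(p,np.array(c)/2.9+[109.6,129.6],z) for c in q]);print(P.round(4).tolist(),P.mean(0).round(4))
    y=P[0]-P[1]+P[3]-P[2];print(np.degrees(np.arctan2(-y[0],y[1])))
w=dict(np.load("w13.npz"));print("stamp",bp(w,np.array([170,398])/1.5,.035))
S=np.array([bp(p,np.array(c)/2.9+[109.6,129.6],0) for c in [(237,345),(220,492)]]);print("spat",S)
o=bot.get_obs();print(o["q"].round(1),Ro.from_euler("xyz",o["tcp_rot"],degrees=True).as_matrix().round(3))
E
```

```text
[[0.534, 0.3006, 0.07], [0.5467, 0.1819, 0.07], [0.4435, 0.1698, 0.07], [0.4359, 0.2903, 0.07]] [0.49   0.2357 0.07  ]
4.840820892009557
[[0.5322, -0.1546, 0.07], [0.5408, -0.2746, 0.07], [0.4441, -0.2818, 0.07], [0.4299, -0.162, 0.07]] [ 0.4868 -0.2183  0.07  ]
5.427817667801745
stamp [0.5380769  0.24218104 0.035     ]
spat [[0.42304086 0.23053097 0.        ]
 [0.27115453 0.25695773 0.        ]]
[   1.8   17.9   24.4   96.5    0.  -168.1] [[-0.    -0.176 -0.984]
 [ 0.    -0.984  0.176]
 [-1.     0.     0.   ]]
```

```bash
python3 -m handwheel '[[10,0,0,0,-0.04,0.03,0],[20,0,0,0,-0.09,0.06,0],[30,0,0,0,-0.14,0.1,0],[40,0,0,0,-0.19,0.14,0],[50,0,0,0,-0.24,0.18,0],[60,0,0,0,-0.275,0.2045,0],[70,0,0,0.02,-0.275,0.2045,0],[74,0,0,0.02,-0.275,0.2045,0],[74,0,0,0.02,-0.275,0.2045,0],[74,0,0,0.02,-0.275,0.2045,0],[74,0,0,0.02,-0.275,0.2045,0]]'
python3 - <<'E'
from h import *
w=wrist();crop(w["frame"],0,0,512,384,1.5,"w14.png")
o=bot.get_obs();print(o["ee_pos"],o["q"].round(1),Ro.from_euler("xyz",o["tcp_rot"],degrees=True).as_matrix().round(3))
np.savez("w14.npz",**{k:w[k] for k in ("R","t","fx","fy","cx","cy")})
E
```

```text
time: 19.4
ee_pos: [0.4871, 0.3266, 0.1998]
tcp_rot: [-59.4, 90.0, 36.5]
wrist_force: [0.7, -0.0, -0.2]
opening: 0.0427
[0.48705718 0.32653994 0.19971762] [ 33.8   9.5  12.3  92.7   0.  -62.1] [[ 0.    -0.995 -0.103]
 [ 0.    -0.103  0.995]
 [-1.    -0.     0.   ]]
```

View pics/w14.png

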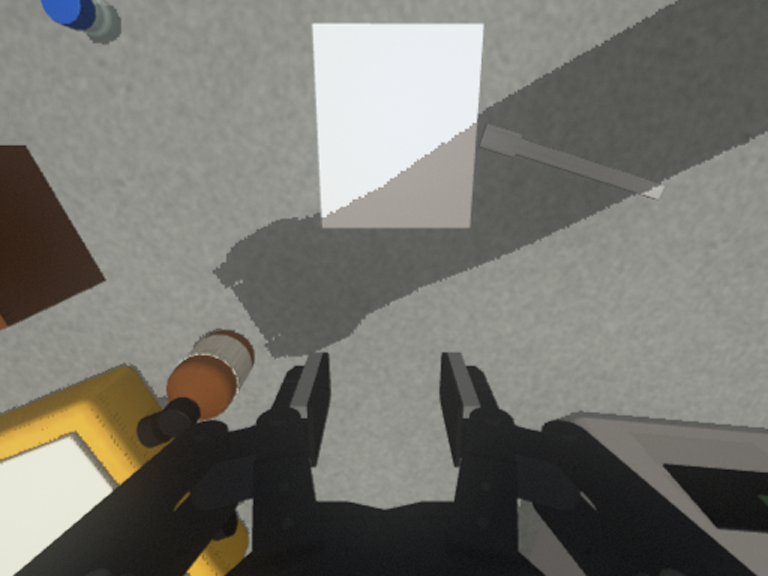

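```bash
python3 -m handwheel '[[0,0,0,0.06,0,0,0],[0,0,0,0.12,0,0,0],[0,0,0,0.165,0,0,0],[0,0,0,0.165,0,0,0],[0,0,0,0.165,0,-0.01,0],[0,0,0,0.165,0,-0.02,0],[0,0,0,0.165,0,-0.028,0],[0,0,0,0.165,0,-0.036,0],[0,0,0,0.165,0,-0.044,0],[0,0,0,0.165,0,-0.052,0],[0,0,0,0.165,0,-0.06,0],[0,0,0,0.165,0,-0.06,0]]'
python3 - <<'E'
from h import *
w=wrist();crop(w["frame"],0,0,512,384,1.5,"w15.png")
p=bot.camera("side");crop(p["frame"],150,110,150,112,5,"s15.png")
E
```

```text
time: 20.95
ee_pos: [0.493, 0.2661, 0.0342]
tcp_rot: [147.9, 89.9, -116.2]
wrist_force: [-0.7, 0.1, 0.1]
opening: 0.0427
```

View pics/w15.png

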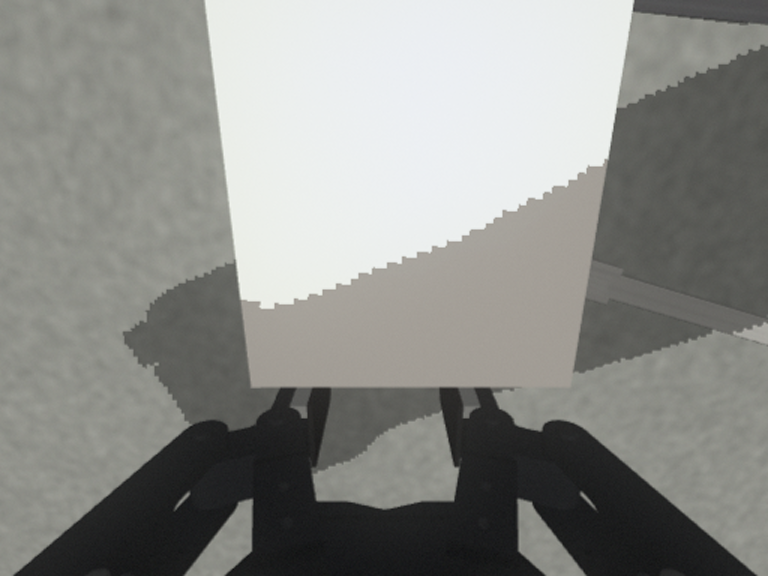

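View pics/s15.png

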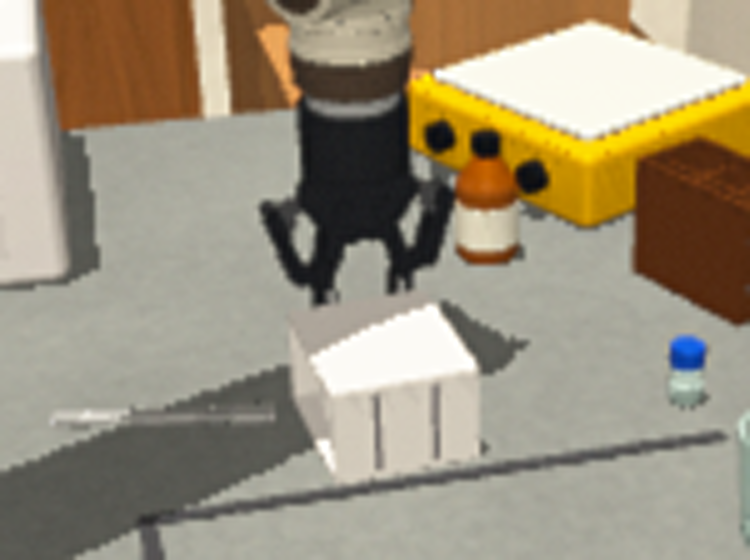

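```bash
python3 -m handwheel '[[0,0,0,0,0,-0.009,0],[0,0,0,0,0,-0.018,0],[0,0,0,0,0,-0.027,0],[0,0,0,0,0,-0.036,0],[0.5,0,0,0,0,-0.045,0],[1,0,0,0,0,-0.054,0],[1.5,0,0,0,0,-0.063,0],[2,0,0,0,0,-0.072,0],[2.5,0,0,0,0,-0.081,0],[3,0,0,0,0,-0.09,0],[3.5,0,0,0,0,-0.099,0],[4,0,0,0,0,-0.108,0],[4.5,0,0,0,0,-0.117,0],[5,0,0,0,0,-0.125,0],[5,0,0,0,0,-0.13,0],[5,0,0,0,0,-0.13,0]]'
python3 - <<'E'
from h import *
w=wrist();crop(w["frame"],0,0,512,384,1.5,"w16.png")
np.savez("w16.npz",**{k:w[k] for k in ("R","t","fx","fy","cx","cy")})
p=bot.camera("side");crop(p["frame"],150,110,180,134,4,"s16.png")
p=bot.camera("top");crop(p["frame"],110,130,270,190,2.9,"t16.png")
E
```

```text
time: 23.05
ee_pos: [0.5066, 0.1372, 0.0346]
tcp_rot: [-151.3, 90.0, -60.4]
wrist_force: [-0.1, -0.6, -0.8]
opening: 0.0427
```

View pics/w16.png

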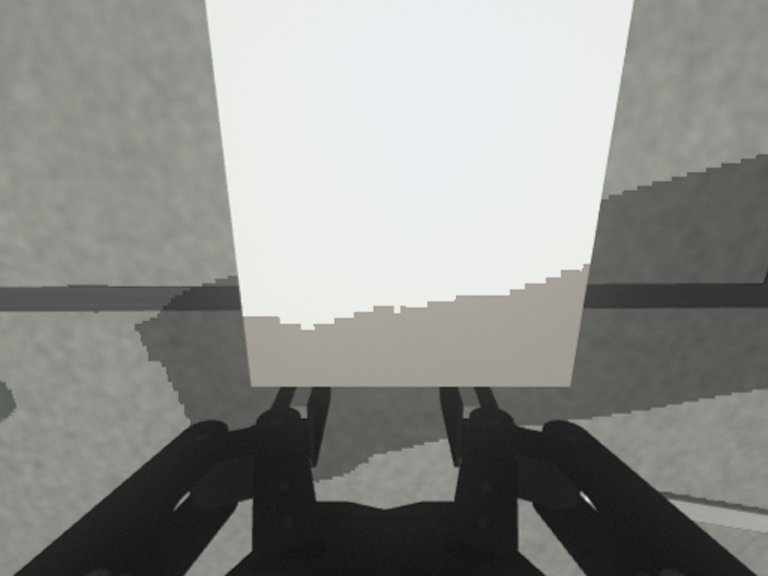

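View pics/s16.png

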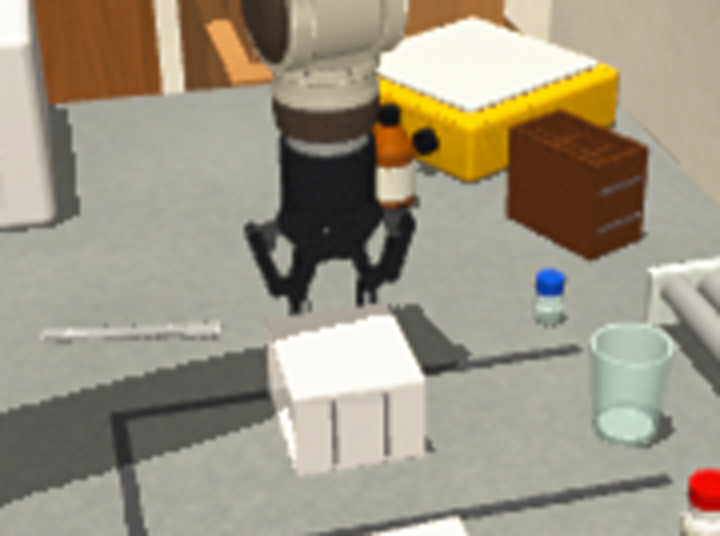

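View pics/t16.png

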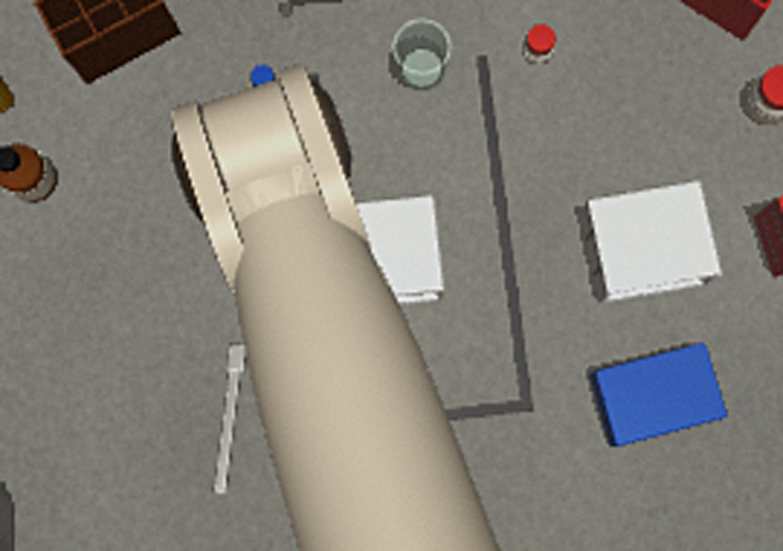

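The crate edge is parallel to the tape line. Next I'll compute the remaining distance.

```bash
python3 - <<'E'
from h import *
w=dict(np.load("w16.npz"));p=bot.camera("top")
print("right edge",[bp(p,np.array(c)/2.9+[109.6,129.6],.07).round(4) for c in[(433,196),(443,293)]])
print("left edge wrist",[bp(w,np.array(c)/1.5,.07).round(4) for c in[(251,387),(571,387)]])
print("lane line inner/outer wrist",[bp(w,np.array(c)/1.5,0).round(4) for c in[(100,286),(100,310),(660,284),(660,308)]])
E
```

```text
right edge [array([0.5523, 0.007 , 0.07  ]), array([0.4493, 0.0061, 0.07  ])]
left edge wrist [array([0.5488, 0.1264, 0.07  ]), array([0.4488, 0.1249, 0.07  ])]
lane line inner/outer wrist [array([0.6394, 0.1181, 0.    ]), array([0.6419, 0.1301, 0.    ]), array([0.3791, 0.1132, 0.    ]), array([0.3764, 0.1251, 0.    ])]
```

```bash
python3 -m handwheel '[[0,0,0,0,0,-0.008,0],[0,0,0,0,0,-0.016,0],[0,0,0,0,0,-0.024,0],[0,0,0,0,0,-0.032,0],[0,0,0,0,0,-0.037,0],[0,0,0,0,0,-0.040,0],[0,0,0,0,0,-0.040,0],[0,0,0,0,0,-0.02,0],[0,0,0,0,0,0.02,0],[0,0,0,0,0,0.04,0],[0,0,0,-0.06,0,0.06,0],[0,0,0,-0.12,0,0.12,0],[0,0,0,-0.18,0,0.17,0],[0,0,0,-0.18,0,0.22,0],[0,0,0,-0.18,0,0.27,0],[0,0,0,-0.18,0,0.3,0],[0,0,0,-0.18,0,0.3,0],[0,0,0,-0.18,0,0.3,0]]'
python3 - <<'E'
from h import *
p=bot.camera("side");crop(p["frame"],100,80,300,225,2.6,"s17.png")
p=bot.camera("top");crop(p["frame"],110,130,270,190,2.9,"t17.png")
E
```

```text
time: 25.5
ee_pos: [0.5016, 0.4372, 0.2142]
tcp_rot: [155.1, 89.9, -113.9]
wrist_force: [0.8, 0.3, 0.6]
opening: 0.0424
```

View pics/t17.png

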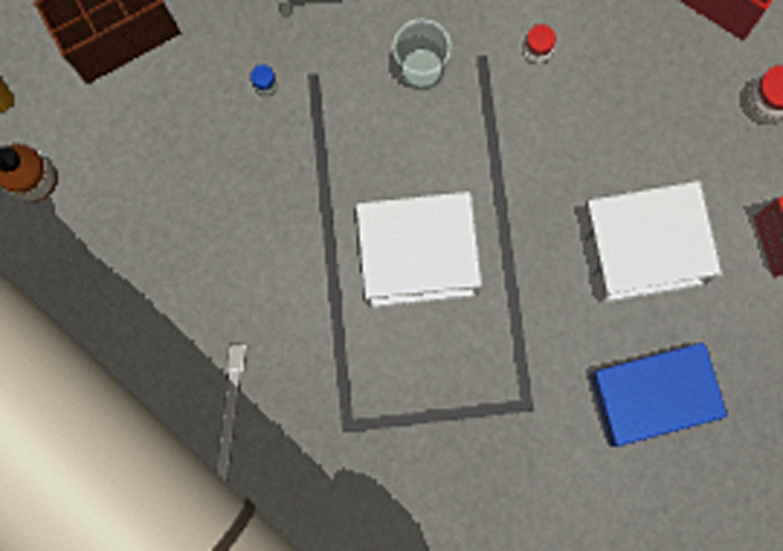

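View pics/s17.png

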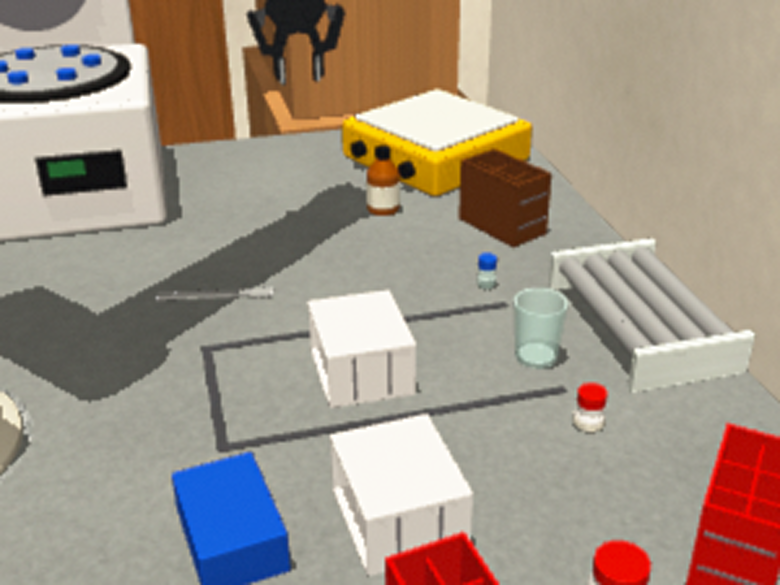

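Top view: the crate lies at (418,247) between the tape lines. I'll check it numerically, then hand in.

```bash
python3 - <<'E'
from h import *
p=bot.camera("top")
P=np.array([bp(p,np.array(c)/2.9+[109.6,129.6],.07) for c in[(356,206),(470,193),(481,287),(371,299)]])
yc=lambda x:.0227+(x-.3298)*.0218
for n,a,b in(("far/underside",0,1),("near/mouth",3,2)):
    m=(P[a]+P[b])/2;print(n,m.round(4),"off",round(m[1]-yc(m[0]),4))
R=np.array([bp(p,np.array(c)/2.9+[109.6,129.6],.07) for c in[(588,201),(700,183)]]).mean(0);print("other underside off",R[1]-yc(R[0]))
for t in ["amber_bottle","white_jar","small_vial","small_jar","beaker","tip_box","spatula"]:
    d=bot.tip_of(t,p);print(t,[np.round(np.array(e["centre"])*[512,384],1).tolist() for e in d[:1]])
print(bot.get_obs()["wrist_force"]);bot.job_done()
E
```

```text
far/underside [0.5505 0.0281 0.07  ] off 0.0006
near/mouth [0.4509 0.0235 0.07  ] off -0.0018
other underside off -0.24180825627674896
amber_bottle [[122.7, 190.7]]
white_jar [[375.6, 165.7]]
small_vial [[199.1, 157.7]]
small_jar [[295.0, 148.7]]
beaker [[120.4, 193.3]]
tip_box [[334.9, 267.8]]
spatula [[187.1, 279.2]]
[-0.34731807  0.48928137 -0.54044607]
the job is handed in; nothing more can be done
```

I tipped both crates onto their near sides and pushed the stamped one, the left crate, into the dispatch lane. I handed the job in at about 26 s of the 64 s. It reported no verdict.

**Final position:**
- **Stamped crate:** its underside centre measures 0.6 mm off the lane's centre line and its open-top centre 1.8 mm off (the limit is 34 mm).
- **Other crate:** it lies about 242 mm from the centre line, well outside the lane.
- **Bystanders:** six of the seven were found within a few pixels of where they started. For the beaker the network reported the bottle's position instead, but the picture shows it standing where it was.

**What went wrong along the way:**
- **Fingertip reach:** with the fingers half open, the tips reached about 15 mm less than I had worked out from the description. The first pull on the left crate passed over its rim without touching it, so I repeated it lower.
- **Right crate:** on the first try it fell back upright because I raised the fingers too early. The second try tipped it.

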